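# Lock off the torch gas valve

### The arm

A 6-joint arm with a two-finger parallel gripper is mounted at the origin on the work surface. World frame = base frame: x ahead of the robot, y to its left, z up, the work surface at z = 0. Lengths are in mm, angles in rad, forces in N, time in s.
With the tool pointing down it reaches from about 250 to 775 mm from the base axis. Payload 8.9 kg.
Tool frame: the origin (TCP) lies at the very end of the fingers, on their centre line; the grasp point (between the pads) lies 19 mm behind it; z points along the fingers, y is the line along which they close (so a half turn about z gives the same grasp; the last joint's range is limited). The gripper opens to 85 mm and grips with 20 to 120 N. Pads are 22 mm wide; open, the fingers measure 114 mm over their backs; the gripper's body (76 mm by 85 mm) begins 54 mm behind the grasp point. The pads swing forward as they close: fully open they stand 13 mm farther back than shut.
Start: joints at [-1.291, 0.291, -0.153, 1.127, 0, 1.431], TCP at [213.5, -479.626, 199.005] pointing down, gripper open.
Joint ranges: [-2.52, 2.52], [-0.91, 1.74], [-1.3, 1.37], [-1.96, 2.02], [-1.52, 1.47], [-3.14, 3.14]. Speed limits (rad/s): [2.22, 2.22, 2.79, 3.14, 3.14, 3.14].

### API

Orientations are given as a unit quaternion [w, x, y, z].
In Python, from plant import env, eyes gives the robot as it stands.
- The arm moves only by the tool jog_arm, never from a script. Its argument "series" is text: rows parted by semicolons, each of 5 numbers parted by spaces: the opening, from 0 (shut) to 1 (fully open), then the shift along the world's x, y, z in m, then the turn about the world's z in degrees. A call has 1 to 10 rows; each row is the pose to reach, as a shift and turn from the pose commanded when the call began; what a row does not reach only later rows make up. A row lasts 1/10 s, in which the tool goes at most 50 mm and 8.59 degrees, less where a joint would pass 70% of its speed; a pose out of reach is approached as far as the arm can. A call with a gripper value outside its range is refused whole. The fingers move at their own pace and stop on an object; the grip force is fixed at half the most. Time passes only in rows, so rows that repeat a pose let the fingers close. It gives the time, the measured TCP pose, the force and the opening at its end, in the units of the state.
- env.state(): the state, without advancing time (a new reading comes with each control period).
- eyes.get_image(name): name is "scene" or "top" or "wrist"; returns a dict with "color" (384x512x3 uint8, red, green, blue), "mtx" (3x3 intrinsics, pixels), "origin" and "orientation" of the camera in the world. Camera axes: x right, y down, z forward; pixel columns grow to the right and rows downward; lengths in mm; the calibration is good to about 2 mm. A picture is of the moment at which its call begins. There is no depth.
- env.job_done(): hands the job in, once; it reports no verdict.
The state is a dict: "time_s": time; "joint_pos": joint angles; "joint_velocities": joint speeds; "tau": joint torques, N m; "eef_pos": TCP position; "eef_rot": TCP orientation; "force": force on the tool from outside, world axes, zero at the start; "moment": the same for the moment, N m; "gripper_width": finger opening in mm.
Only numpy, scipy, OpenCV 4.12 (cv2) and the standard library are available. Lean on these libraries where they do the work, as an engineer would, in place of code of your own. Each camera call takes 0.05 s, during which the arm holds its last target. There are 200 camera calls.

### The job

Class is over: lock the gas valve of the bench torch. With light fingertip pushes only, pinching and lifting nothing, push the pin on the slotted disc sideways until the disc's slot lines up with the lock bar, then gently push the bar by its upright tab through the slot until it is fully home. Leave the jar, the tin and the marver paddle where they are, and come away clear.

Things in the scene. Friction and masses are not known exactly. Their poses are not given: they have to be found in the camera images.
- gas_lock: Lock fixture screwed down. Origin on the bench under the disc's axis; x: the way the bar slides home, z up. Wooden plate x -220 to 90, 100 wide, 12 high (mm). On it: aluminium guide block for the bar (x -105 to -60), brass valve with the disc on top, aluminium keeper block (x 48 to 66) for the bar's nose; blocks 46 wide, tops at height 58. Low copper pipe out to y -92.
- disc (a joint): Angle of the slotted disc about the upright axis, rad, counterclockwise from above positive. 0: slot exactly in line with the bar, the pin then on the fixture's +y side. Starts at -0.6 to -1.4 (pin turned towards the keeper), range -1.55 to 0.6, no stop or detent at 0. It stays where left; pushing the pin takes about 3 N.
- disc_axis (a point): Centre of the disc at the height of its top face, 56 mm above the bench. The disc, 80 mm across, has two brass half-moon cheeks on a dark steel flange; a slot 20 mm wide and 18 mm deep runs right across it.
- pin_top (a point): Centre of the top of the upright pin on the disc: 11 mm diameter, standing 34 mm above the disc's top face (top 90 mm above the bench), 28 mm from the disc's axis, at right angles to the slot.
- bar (a joint): Travel of the lock bar along the fixture's +x, m. 0: drawn back; 0.100: fully home, its tab against the guide block, a rigid stop. Starts at 0 to 0.012, stays where left, slides with about 2 N. The nose meets the disc from about 0.006 to 0.016 on; unless the slot is in line the disc blocks it.
- bar_tab (a point): Point on the rear face (facing the fixture's -x) of the upright steel tab at the bar's rear end, on the bar's centre line, 86 mm above the bench. The tab is 40 mm wide, 8 mm thick, and stands from 36 to 86 mm above the bench. Push its rear face towards the fixture's +x.
- bar_nose (a point): Tip of the bar's nose, 46 mm above the bench. The bar is 14 mm wide, 12 mm high (underside 40 mm above the bench); the nose narrows to 6 mm over its last 12 mm.
- frit_jar: Loose glass jar of frit, 42 mm across, 60 mm tall, origin under its centre. Bystander, leave alone.
- rod_tin: Loose metal tin, 54 mm across, 85 mm tall, origin under its centre. Bystander, leave alone.
- marver: Loose marver paddle lying flat: dark plate 80 x 50 x 12 mm and a wooden handle 100 x 18 mm along its x axis, 180 mm in all; origin 5 mm from the plate on the handle, at the underside. Bystander, leave alone.

How it is judged:
By the outcome, as a careful person would: the job done as asked, in the order asked, and still so for the second after the job is handed in, with the robot touching nothing.
It also fails if it takes over 51 s, if anything falls off the work surface, if the arm or the gripper's body presses on something with over 40 N, if the wrist force passes 120 N, or if a joint passes its speed limit or range.

## Working session

There is one attempt and no reset: what is moved stays moved. The work goes in short steps, Python scripts to look and compute and a tool call to move; the robot and the scene stay as the last step left them, time stands still between calls to the robot, and variables do not carry over. Pictures are saved under pics/ and viewed, on a budget of 10 in all, crops included, one or two more only if the job needs it, and the job is handed in when it is done.

Besides the shell and the picture viewer there is one more tool, called after ">>>" as a command line: name --argument value ..., lists and objects as JSON in quotes. jog_arm: Moves the arm, as the interface text tells. Its arguments: {"type":"object","properties":{"series":{"type":"string"}},"required":["series"]}

```bash
mkdir -p pics; ls
cat > h.py <<'E'
import numpy as np, cv2
from scipy.spatial.transform import Rotation as R
from plant import env, eyes
def shot(n,f):
    d=eyes.get_image(n); cv2.imwrite('pics/'+f+'.png',cv2.cvtColor(d['color'],cv2.COLOR_RGB2BGR))
    np.savez('pics/'+f+'.npz',**{k:np.array(d[k]) for k in d}); return d
def load(f): return np.load('pics/'+f+'.npz')
def rot(d):
    q=np.array(d['orientation']); return R.from_quat([q[1],q[2],q[3],q[0]]).as_matrix()
def ray(d,u,v,z):
    r=rot(d)@np.linalg.inv(d['mtx'])@[u,v,1]; o=np.array(d['origin']); return o+r*(z-o[2])/r[2]
def proj(d,p):
    c=np.array(d['mtx'])@(rot(d).T@(np.array(p,float)-d['origin'])); return c[:2]/c[2]
E
python3 - <<'E'
from h import *
a=shot('scene','s0');b=shot('top','t0')
for d in(a,b):print(d['origin'],d['orientation'],d['mtx'])
print(env.state())
im=np.hstack([cv2.imread('pics/s0.png'),cv2.imread('pics/t0.png')])
E
```

```text
pics
[1021.13742878  -51.65090847  564.95231283] [-0.30944378  0.75945179  0.52525984 -0.22711146] [[424.76128807   0.         255.98858783]
 [  0.         424.76128807 193.43171498]
 [  0.           0.           1.        ]]
[458.32778416  87.20640082 737.39414383] [ 0.07049022 -0.67574218  0.72994445 -0.07473112] [[453.13485265   0.         263.60701253]
 [  0.         453.13485265 198.11494088]
 [  0.           0.           1.        ]]
{'time_s': 0.1, 'joint_pos': array([-1.29129809e+00,  2.91228937e-01, -1.54031862e-01,  1.12671158e+00,
       -6.66859984e-06,  1.43152973e+00]), 'joint_velocities': array([ 3.64376674e-05, -1.66801238e-03,  2.10255290e-03, -6.75559773e-04,
        6.10608509e-04,  4.27132203e-04]), 'tau': array([ 6.27007557e-04, -5.37978566e+01,  3.31920218e+01,  9.28647729e-03,
       -1.68277525e-04,  2.00718614e-05]), 'eef_pos': array([ 213.3804232 , -479.21387277,  198.49425301]), 'eef_rot': array([-5.86346798e-04,  9.78159300e-01,  2.07855809e-01, -4.45222030e-05]), 'force': array([-0.31569873, -0.1071177 , -0.24436084]), 'moment': array([0.01774814, 0.00867681, 0.01605477]), 'gripper_width': 85.34208896587536}
```

View pics/t0.png

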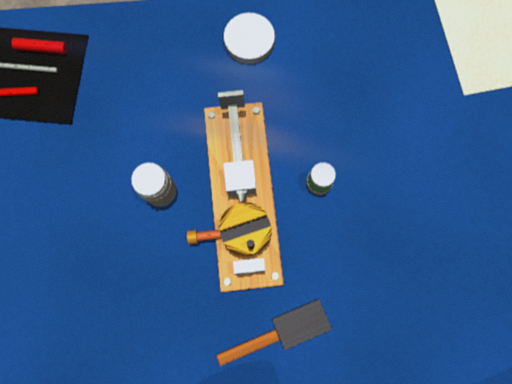

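View pics/s0.png

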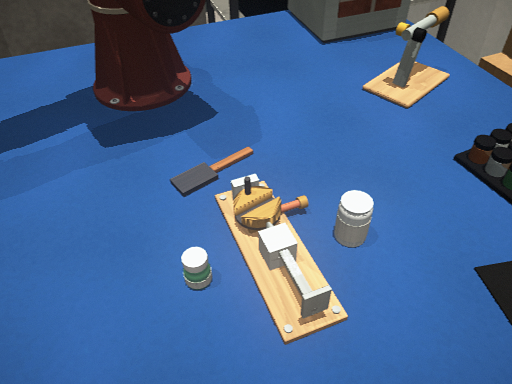

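Run:
```python
from h import *
d=load('t0'); im=d['color']; hsv=cv2.cvtColor(im,cv2.COLOR_RGB2HSV)
m=((hsv[...,0]<25)&(hsv[...,1]>70)&(hsv[...,2]>90)).astype(np.uint8); m[300:]=0;m[:,:200]=0;m[:,300:]=0
m=cv2.morphologyEx(m,cv2.MORPH_OPEN,np.ones((3,3)));
c=max(cv2.findContours(m,0,2)[0],key=cv2.contourArea)
r=cv2.minAreaRect(c); bx=cv2.boxPoints(r); P=np.array([ray(d,*p,12) for p in bx]); print(bx,P[:,:2])
print([np.linalg.norm(P[i]-P[(i+1)%4]) for i in range(4)])
for n,u,v,z in [('pin',250.5,244,90),('tabtop',231,94,86),('jar',321.5,171,60),('tin',148,178,85),('wh',249,33,50),('slotL',222,236,56),('slotR',270,224,56),('pipe',191,237,20),('padR',330,325,12),('padH',219,360,12)]: print(n,ray(d,u,v,z).round(1))
big=cv2.resize(im[80:300,170:350],None,fx=4,fy=4,interpolation=2)[:,:,::-1]
big=cv2.resize(im[80:230,180:320],None,fx=5,fy=5,interpolation=2)
a=cv2.resize(im[80:130,200:280],None,fx=5,fy=5,interpolation=2); b=cv2.resize(im[195:285,200:280],None,fx=5,fy=5,interpolation=2)
s=load('s0')['color']; e=cv2.resize(s[170:320,220:335],None,fx=3.4,fy=3.4,interpolation=2); 
o=np.zeros((600,800,3),np.uint8)
a=cv2.resize(a,(240,150)); o[:150,:240]=a; b=cv2.resize(b,(400,440)); o[155:595,:400]=b; e=e[:600,:395]; o[:e.shape[0],402:402+e.shape[1]]=e
cv2.imwrite('pics/c1.png',o[...,::-1])
```

```text
[[184.86005  110.31057 ]
 [261.5631   101.286674]
 [283.14673  284.7474  ]
 [206.44366  293.7713  ]] [[772.2679941  199.06538736]
 [778.51658645  67.43921763]
 [468.30519236  57.01090532]
 [463.70056914 178.00493309]]
[np.float64(131.77440367595756), np.float64(310.3866278090529), np.float64(121.08161425885626), np.float64(309.28530272625824)]
pin [527.8 101.9  90. ]
tabtop [761.5 115.6  86. ]
jar [635.2 -14.9  60. ]
tin [637.9 246.8  85. ]
wh [885.5  80.2  50. ]
slotL [546.8 144.7  56. ]
slotR [559.5  71.   56. ]
pipe [553.7 197.   20. ]
padR [401.9  -9.9  12. ]
padH [363.7 164.   12. ]
```

View pics/c1.png

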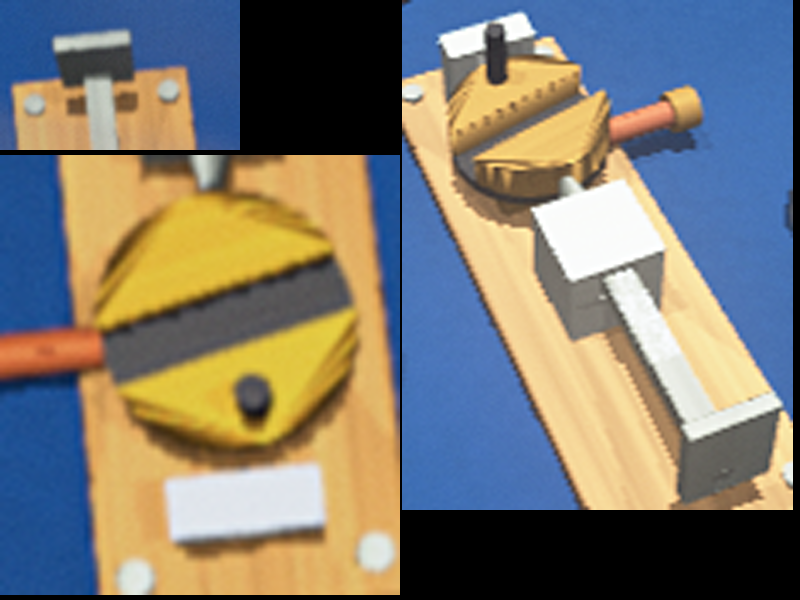

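```bash
cat > m.py <<'E'
from h import *
def edges(f):
    d=load(f); im=d['color']; hsv=cv2.cvtColor(im,cv2.COLOR_RGB2HSV)
    m=((hsv[...,0]<25)&(hsv[...,1]>50)&(hsv[...,2]>90))
    L=[];Rr=[]
    for v in list(range(115,155))+list(range(255,284)):
        x=np.where(m[v,200:300])[0]+200; L.append(ray(d,x[0]-.5,v,12)); Rr.append(ray(d,x[-1]+.5,v,12))
    return d,im,hsv,np.array(L),np.array(Rr)
if __name__=='__main__':
    d,im,hsv,L,Rr=edges('t0')
    for E in(L,Rr):
        p=np.polyfit(E[:,0],E[:,1],1); print('edge slope',np.arctan(p[0]),np.polyval(p,550),np.polyval(p,762),'res',np.std(E[:,1]-np.polyval(p,E[:,0])))
    w=((hsv[...,1]<60)&(hsv[...,2]>175)).astype(np.uint8); w[:150]=0
    for c in cv2.findContours(w,0,2)[0]:
        if cv2.contourArea(c)>60:
            r=cv2.minAreaRect(c); print('white',r,ray(d,*r[0],58).round(1),[ray(d,*p,58)[:2].round(1) for p in cv2.boxPoints(r)])
    y=((hsv[...,0]>18)&(hsv[...,0]<32)&(hsv[...,1]>150)).astype(np.uint8); y[:195]=0;y[260:]=0;y[:,:215]=0;y[:,275:]=0
    c=np.vstack([c for c in cv2.findContours(y,0,2)[0] if cv2.contourArea(c)>60]); (u,v),r=cv2.minEnclosingCircle(c); print('disc',u,v,r,ray(d,u,v,56),r*(737-56)/453)
    # plate ends
    bw=im.astype(int).sum(2)
    k=(bw<150).astype(np.uint8); k[:238]=0;k[251:]=0;k[:,:243]=0;k[:,259:]=0
    print(k[238:251,243:259]); M=cv2.moments(k,True); print('pin',M['m10']/M['m00'],M['m01']/M['m00'])
E
python3 m.py
```

```text
edge slope 0.03417432319435441 159.2291028468963 166.4768811061099 res 0.46647317893489815
edge slope 0.03424260170376745 59.70883843943567 66.9711086948442 res 0.4829180561791081
white ((248.58535766601562, 265.2682800292969), (12.81005859375, 31.362558364868164), 83.6598129272461) [499.9 107.7  58. ] [array([508.6, 131.4]), array([510.2,  84.7]), array([491.3,  84.1]), array([489.8, 130.5])]
white ((322.5, 174.0), (22.0, 23.0), 90.0) [630.8 -16.2  58. ] [array([ 6.498e+02, -2.000e-01]), array([647.1, -35.9]), array([612.1, -32.1]), array([614.8,   3.2])]
white ((148.0, 178.5), (31.0, 32.0), 90.0) [644.5 253.5  58. ] [array([671.4, 277.7]), array([667.5, 228. ]), array([618.1, 229.6]), array([621.9, 278.6])]
white ((239.16629028320312, 174.74607849121094), (50.438438415527344, 30.338911056518555), 84.5596694946289) [639.6 112.5  58. ] [array([679.9, 137.3]), array([681. ,  89.8]), array([600.2,  88.3]), array([599.3, 134.6])]
disc 244.78125 228.40625 26.881093978881836 [555.71960469 109.61724737  56.        ] 40.41065121328594
[[0 0 0 0 0 0 0 0 0 0 0 0 0 0 0 0]
 [0 0 0 0 0 0 0 0 0 0 0 0 0 0 0 0]
 [0 0 0 0 0 0 0 0 0 0 0 0 0 0 0 0]
 [0 0 0 0 0 0 0 0 0 0 0 0 0 0 0 0]
 [0 0 0 0 0 0 0 0 0 0 0 0 0 0 0 0]
 [0 0 0 0 0 0 0 0 0 0 0 0 0 0 0 0]
 [0 0 0 0 0 0 0 0 0 0 0 0 0 0 0 0]
 [0 0 0 0 0 0 0 0 0 0 0 0 0 0 0 0]
 [0 0 0 0 0 0 0 0 0 1 1 0 0 0 0 0]
 [0 0 0 0 0 0 1 1 1 1 0 0 0 0 0 0]
 [0 0 0 0 0 0 1 1 1 1 0 0 0 0 0 0]
 [0 0 0 0 0 0 0 0 0 0 0 0 0 0 0 0]
 [0 0 0 0 0 0 0 0 0 0 0 0 0 0 0 0]]
pin 250.9 247.2
```

>>> jog_arm --series "0 0.01 0.02 0 4; 0 0.03 0.06 0 12; 0 0.05 0.105 0 20; 0 0.07 0.15 0 28; 0 0.09 0.19 0 36; 0 0.11 0.23 0 44; 0 0.13 0.27 0 52; 0 0.15 0.31 0 60; 0 0.17 0.355 0 68; 0 0.19 0.4 0 76"

```text
time_s: 1.1
eef_pos: [403.8, -77.8, 199.0]
eef_rot: [0.0, 0.641, 0.768, 0.0]
force: [1.5, -1.2, -0.2]
gripper_width: -0.2
```

>>> jog_arm --series "0 0.02 0.04 0 8; 0 0.04 0.08 0 16; 0 0.06 0.12 0 24; 0 0.08 0.16 -0.01 32; 0 0.09 0.185 -0.04 38; 0 0.0975 0.1987 -0.07 42; 0 0.0975 0.1987 -0.09 42; 0 0.0975 0.1987 -0.09 42; 0 0.0975 0.1987 -0.09 42"

```text
time_s: 2.0
eef_pos: [500.7, 118.9, 109.2]
eef_rot: [-0.0, 0.326, 0.945, -0.0]
force: [0.5, 0.1, 0.5]
gripper_width: -0.2
```

Run:
```python
from h import *
shot('scene','s1');shot('wrist','w1');shot('top','t1')
a=cv2.imread('pics/s1.png')[130:320,150:350];b=cv2.imread('pics/w1.png');print(load('w1')['origin'])
cv2.imwrite('pics/c2.png',np.hstack([cv2.resize(a,(400,380)),cv2.resize(b,(400,300))[:300] if 0 else cv2.copyMakeBorder(cv2.resize(b,(400,300)),0,80,0,0,0)]))
```

```text
[439.92027213 167.25867846 284.48678755]
```

View pics/c2.png

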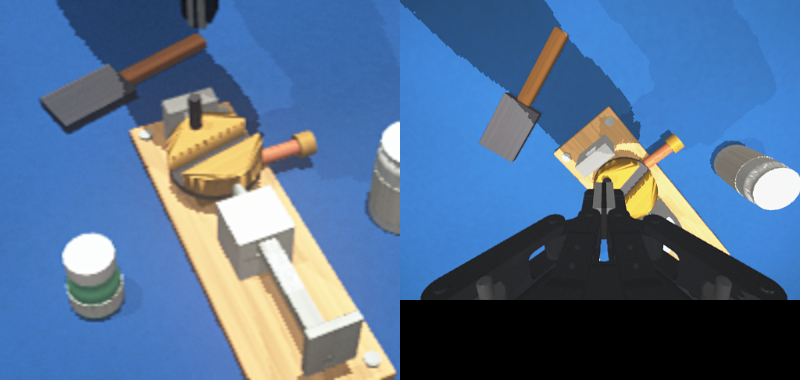

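>>> jog_arm --series "0 0 0 -0.02 0; 0 0 0 -0.041 0; 0 0 0 -0.041 0; 0 0.0025 -0.002 -0.041 0; 0 0.005 -0.004 -0.041 0; 0 0.0075 -0.006 -0.041 0; 0 0.01 -0.008 -0.041 0; 0 0.0125 -0.01 -0.041 0; 0 0.015 -0.012 -0.041 0; 0 0.0175 -0.0135 -0.041 0"

```text
time_s: 3.15
eef_pos: [518.7, 105.3, 68.0]
eef_rot: [0.0, 0.326, 0.945, -0.0]
force: [-0.3, -0.1, 0.7]
gripper_width: 0.3
```

>>> jog_arm --series "0 0.0025 -0.002 0 0; 0 0.005 -0.004 0 0; 0 0.0075 -0.006 0 0; 0 0.01 -0.008 0 0; 0 0.0115 -0.009 0 0; 0 0.013 -0.01 0 0; 0 0.0145 -0.011 0 0; 0 0.016 -0.0125 0 0"

```text
time_s: 3.95
eef_pos: [534.6, 93.1, 68.0]
eef_rot: [-0.0, 0.326, 0.946, 0.0]
force: [0.2, 0.7, 0.3]
gripper_width: 0.1
```

Run:
```python
from h import *
d=shot('top','t2');s=shot('scene','s2')
a=cv2.imread('pics/s2.png')[150:270,190:340];b=cv2.imread('pics/t2.png')[180:300,180:330]
cv2.imwrite('pics/c3.png',np.hstack([cv2.resize(x,(400,320),interpolation=2) for x in(a,b)]))
```

```text
(no output)
```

View pics/c3.png

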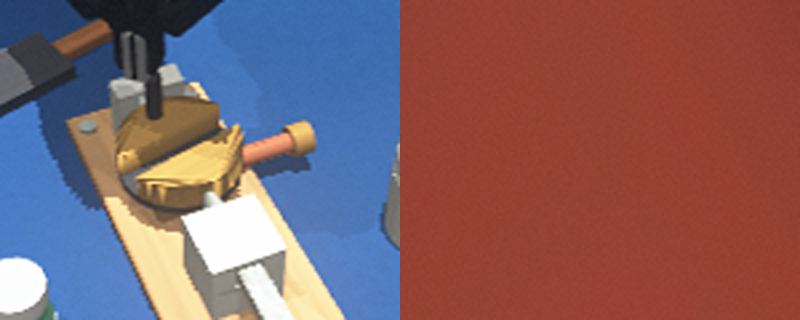

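Run:
```python
from h import *
s=load('s2')
for u,v in((247.9,178.2),(247.4,178.5)): print(ray(s,u,v,90))
for p in((527.8,101.9,90),(534.6,93.1,68),(556.3,109.65,56)): print(proj(s,p))
o=[]
for f in('s0','s2'): o.append(cv2.resize(cv2.imread(f'pics/{f}.png')[160:235,220:295],(400,400),interpolation=2))
cv2.imwrite('pics/c4.png',np.hstack(o))
```

```text
[531.76220994 104.04707584  90.        ]
[532.14607173 103.03972978  90.        ]
[245.87593786 177.00300934]
[242.72828312 190.56081909]
[256.64323688 201.66486364]
```

View pics/c4.png

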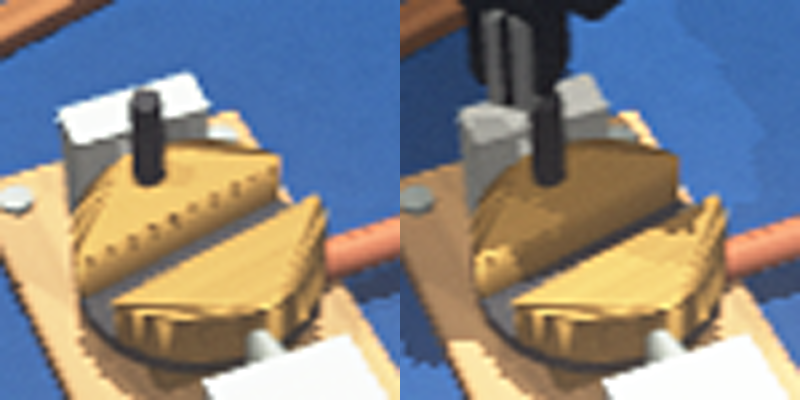

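Run:
```python
from h import *
s=load('s2')
for p in((534.6,93.1,68),(534.6,93.1,80),(534.6,93.1,90),(518.7,105.3,68)): print(p,proj(s,p))
print(proj(s,(500.7,118.9,109.2)), ray(s,241.6,178.8,68))
print(env.state()['eef_pos'],env.state()['gripper_width'],env.state()['force'])
d=shot('wrist','w2'); print(proj(d,(534.6,93.1,68)), [proj(d,(532,103,z)) for z in(56,90)],d['origin'])
shot('scene','s3')
a=cv2.imread('pics/w2.png');b=cv2.imread('pics/s3.png')
cv2.imwrite('pics/c5.png',np.hstack([cv2.resize(a[150:330,160:352],(400,375),interpolation=2),cv2.resize(b[120:240,190:318],(400,375),interpolation=2)]))
```

```text
(534.6, 93.1, 68) [242.72828312 190.56081909]
(534.6, 93.1, 80) [242.4238367  185.37781735]
(534.6, 93.1, 90) [242.16446276 180.96214522]
(518.7, 105.3, 68) [246.47556537 182.64022406]
[249.72076112 155.78404061] [506.56515098 100.65745721  68.        ]
[534.67924219  92.93727323  67.9969064 ] -0.13998732525333726 [ 0.31123005 -0.24873512 -0.37976334]
[260.17381225 222.75681283] [array([268.59670125, 205.98076418]), array([270.14139759, 225.2622012 ])] [473.29869717 141.31603314 242.60794622]
```

View pics/c5.png

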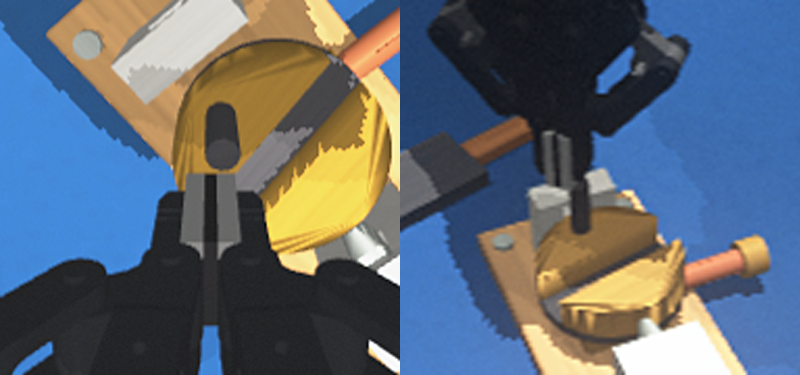

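Run:
```python
from h import *
def tri(obs):
    A=np.zeros((3,3));b=np.zeros(3)
    for d,u,v in obs:
        r=rot(d)@np.linalg.inv(d['mtx'])@[u,v,1]; r/=np.linalg.norm(r);P=np.eye(3)-np.outer(r,r);A+=P;b+=P@d['origin']
    return np.linalg.solve(A,b)
w=load('w2');s=load('s3')
X=tri([(s,240,179),(w,261,234)]);print('tip',X,proj(s,X),proj(w,X))
X=tri([(s,247.5,178),(w,268,222)]);print('pintop',X,proj(s,X),proj(w,X))
```

```text
tip [531.77192517  92.99672077  91.59135012] [241.50463041 179.16720878] [257.17374211 235.15434776]
pintop [529.92695481 103.4892095   89.10193998] [247.22960083 177.97903201] [268.69227141 221.79609684]
```

>>> jog_arm --series "0 0 0 0.015 0; 0 -0.015 0.0135 0.015 0; 0 -0.0295 0.027 0.015 0; 0 -0.0295 0.027 0.005 0; 0 -0.0295 0.027 -0.004 0; 0 -0.0295 0.027 -0.008 0; 0 -0.0295 0.027 -0.008 0"

```text
time_s: 4.85
eef_pos: [504.7, 119.6, 59.0]
eef_rot: [-0.001, 0.326, 0.945, -0.0]
force: [0.0, -0.0, 0.3]
gripper_width: 0.2
```

Run:
```python
from h import *
d=shot('wrist','w4');s=shot('scene','s4')
a=cv2.imread('pics/w4.png');b=cv2.imread('pics/s4.png'); print(proj(s,(505.2,120.1,60)),proj(s,(505.2,120.1,83)))
cv2.imwrite('pics/c6.png',np.hstack([cv2.resize(a[150:330,160:352],(400,375),interpolation=2),cv2.resize(b[120:240,190:318],(400,375),interpolation=2)]))
```

```text
[252.0855194  178.89258508] [251.73043557 169.02392254]
```

View pics/c6.png

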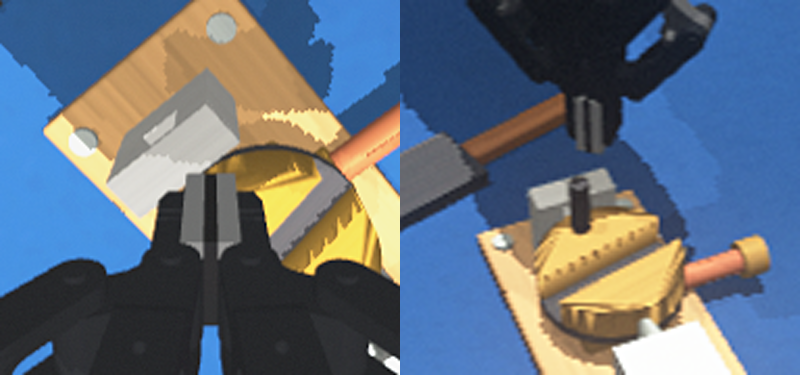

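>>> jog_arm --series "0 0 0 -0.007 0; 0 0 0 -0.014 0; 0 0.004 -0.003 -0.014 0; 0 0.008 -0.006 -0.014 0; 0 0.011 -0.0085 -0.014 0; 0 0.0135 -0.0105 -0.014 0; 0 0.016 -0.0125 -0.014 0; 0 0.0185 -0.0145 -0.014 0; 0 0.021 -0.0165 -0.014 0; 0 0.0235 -0.0185 -0.014 0"

```text
time_s: 5.95
eef_pos: [526.8, 101.4, 45.6]
eef_rot: [-0.002, 0.326, 0.946, -0.001]
force: [-5.8, 0.1, 1.6]
gripper_width: -0.1
```

>>> jog_arm --series "0 0.002 -0.0015 0 0; 0 0.004 -0.003 0 0; 0 0.006 -0.0045 0 0; 0 0.008 -0.006 0 0; 0 0.0095 -0.0075 0 0; 0 0.011 -0.0085 0 0; 0 0.012 -0.0095 0 0"

```text
time_s: 6.65
eef_pos: [541.1, 92.5, 46.1]
eef_rot: [0.0, 0.325, 0.946, 0.001]
force: [-1.8, 4.6, -1.9]
gripper_width: 0.2
```

Run:
```python
from h import *
d=shot('wrist','w5');s=shot('scene','s5')
a=cv2.imread('pics/w5.png');b=cv2.imread('pics/s5.png')
cv2.imwrite('pics/c7.png',np.hstack([cv2.resize(a[150:330,160:352],(400,375),interpolation=2),cv2.resize(b[140:230,210:306],(400,375),interpolation=2)]))
```

```text
(no output)
```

View pics/c7.png

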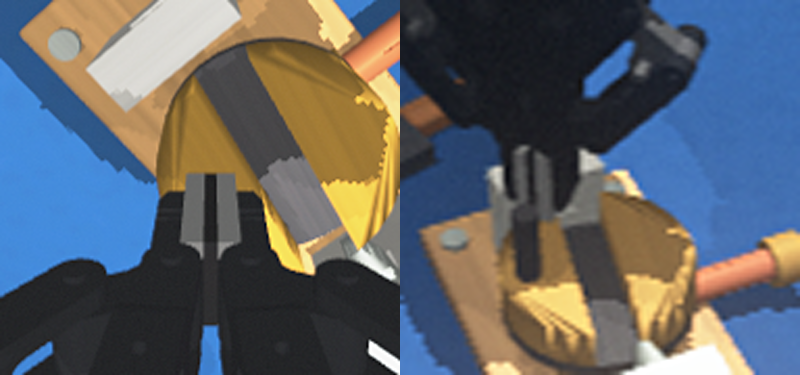

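```bash
cat >> h.py <<'E'
A=np.array([556.3,109.65]); xf=np.array([-.9994,-.0342]); yf=np.array([.0342,-.9994])
def fx(p): q=np.array(p)[:2]-A; return np.array([q@xf,q@yf])
E
python3 - <<'E'
from h import *
s=load('s5');p=ray(s,240,190.4,90);q=fx(p);print(p,q,np.hypot(*q),np.arctan2(q[1],q[0])-np.pi/2)
w=load('w5')
g=lambda x,y:(160+x*.48,150+y*.48)
for z in(38,56):
  for a,b in(((245,55),(330,205)),((197,75),(262,188))):
    d=fx(ray(w,*g(*b),z))-fx(ray(w,*g(*a),z)); print(z,np.arctan2(-d[1],-d[0]),fx(ray(w,*g(*a),z)))
E
```

```text
[554.20198098  82.74389061  90.        ] [ 3.01694915 26.81821347] 26.98737771918345 -0.11202528511830079
38 -0.17810318272633135 [ 32.4224477  -13.24682624]
38 -0.1967321282895658 [37.41548293  3.60392307]
56 -0.1781031827263316 [ 36.68623468 -15.26038389]
56 -0.19673212828956502 [41.18730588 -0.0699398 ]
```

>>> jog_arm --series "0 0.001 0 0 0; 0 0.002 0 0 0; 0 0.003 0 0 0; 0 0.004 0 0 0; 0 0.0045 0 0 0; 0 0.0045 0 0 0"

```text
time_s: 7.35
eef_pos: [545.2, 91.9, 46.1]
eef_rot: [0.0, 0.326, 0.945, -0.0]
force: [-2.2, -0.5, -0.6]
gripper_width: -0.1
```

>>> jog_arm --series "0 -0.004 0.003 0 0; 0 -0.015 0.012 0 0; 0 -0.03 0.025 0.02 0; 0 -0.04 0.03 0.06 0; 0 -0.05 0.04 0.1 0; 0 -0.06 0.05 0.11 0; 0 -0.06 0.05 0.11 0"

```text
time_s: 8.05
eef_pos: [484.8, 143.7, 157.8]
eef_rot: [0.001, 0.325, 0.946, 0.001]
force: [-0.3, 1.4, 0.0]
gripper_width: -0.5
```

Run:
```python
from h import *
d=shot('wrist','w6');s=shot('scene','s6')
u,v=proj(d,(*A,56)).round().astype(int);print(u,v)
a=cv2.imread('pics/w6.png');b=cv2.imread('pics/s6.png')
x0,y0=max(u-50,0),max(v-50,0);print(x0,y0)
cv2.imwrite('pics/c8.png',np.hstack([cv2.resize(a[y0:y0+100,x0:x0+100],(500,500),interpolation=2),cv2.resize(b[160:260,225:285],(300,500),interpolation=2)]))
```

```text
275 248
225 198
```

View pics/c8.png

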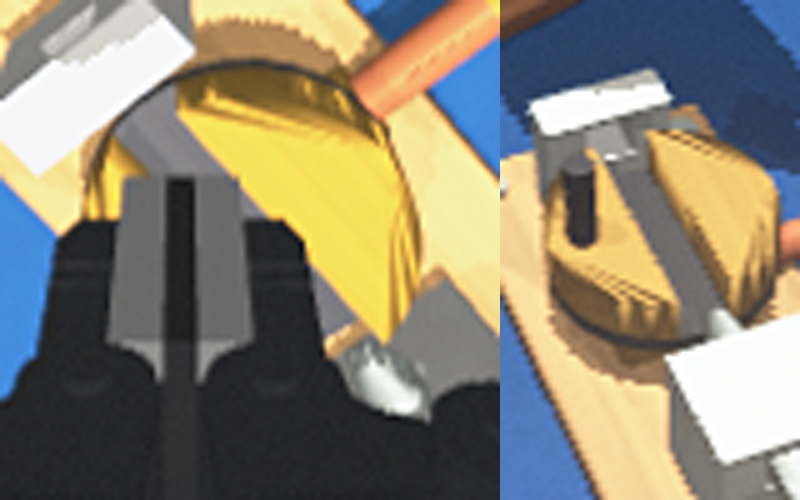

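Run:
```python
from h import *
w=load('w6');s=load('s6')
def ang(d,a,b,z):
    p=fx(ray(d,*a,z));q=fx(ray(d,*b,z));e=p-q;print(p.round(1),q.round(1),np.arctan2(e[1],e[0]).round(3))
g=lambda x,y:(225+x/5,198+y/5)
ang(w,g(178,108),g(388,340),56)
h=lambda x,y:(225+(x-500)/5,160+y/5)
ang(s,h(648,135),h(738,310),56); ang(s,h(592,150),h(680,300),56)
print(ray(s,*h(577,165),90),fx(ray(s,*h(577,165),90)))
```

```text
[ 37.9 -10.2] [-39.7 -10.2] -0.0
[ 34.  -10.1] [-51.6  -6.3] -0.044
[34.7 10.4] [-40.5   9. ] 0.018
[560.02565346  81.44821092  90.        ] [-2.75891688 28.31228536]
```

>>> jog_arm --series "0.5 0.02 -0.003 0 -5; 0.5 0.06 -0.006 0 -12; 0.5 0.1 -0.01 0 -20; 0.5 0.14 -0.014 0 -28; 0.5 0.18 -0.018 0 -36; 0.5 0.22 -0.022 0 -43; 0.5 0.25 -0.025 0 -50; 0.5 0.268 -0.027 0 -50; 0.5 0.268 -0.027 -0.03 -50; 0.5 0.268 -0.027 -0.05 -50"

```text
time_s: 9.15
eef_pos: [752.8, 114.1, 101.4]
eef_rot: [-0.001, 0.695, 0.719, -0.001]
force: [-0.6, 0.1, -0.7]
gripper_width: 42.8
```

Run:
```python
from h import *
print(env.state()['eef_pos'],env.state()['gripper_width'])
d=shot('wrist','w7');s=shot('scene','s7');t=shot('top','t7')
for p in((766,117,86),(753,116.4,132)): print(proj(s,p),proj(d,p),proj(t,p))
print(ray(load('t0'),231,91.7,86))
a=cv2.imread('pics/w7.png');b=cv2.imread('pics/s7.png')
cv2.imwrite('pics/c9.png',np.hstack([cv2.resize(a[130:384,120:400],(400,363)),cv2.resize(b[170:352,200:400],(400,363),interpolation=2)]))
```

```text
[752.76915745 114.12459525 101.38145591] 42.795861995111686
[317.82402561 292.99356479] [277.03836279 212.40676389] [229.88395826  91.36100724]
[315.80709106 264.30189646] [259.39310918 241.45642288] [228.46756246  85.81094114]
[765.3045326  115.31593255  86.        ]
```

View pics/c9.png

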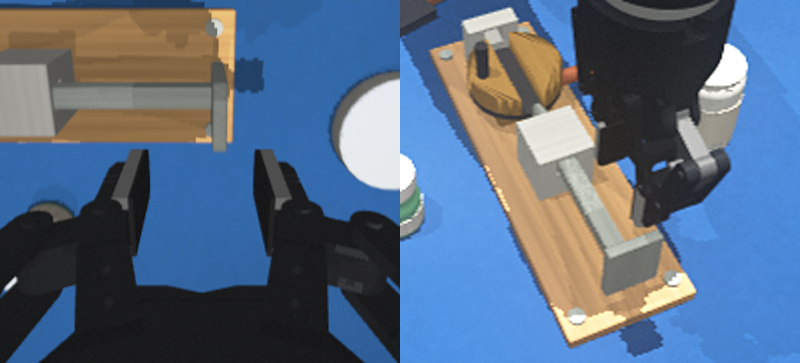

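>>> jog_arm --series "0.5 0 0.002 -0.03 0; 0.5 0 0.002 -0.055 0; 0.5 0 0.002 -0.065 0; 0.5 0 0.002 -0.065 0; 0.5 -0.004 0.002 -0.065 0; 0.5 -0.008 0.002 -0.065 0; 0.5 -0.011 0.0015 -0.065 0; 0.5 -0.014 0.0015 -0.065 0; 0.5 -0.017 0.0015 -0.065 0; 0.5 -0.02 0.0015 -0.065 0"

```text
time_s: 10.3
eef_pos: [733.2, 116.5, 41.5]
eef_rot: [0.0, 0.695, 0.719, 0.0]
force: [0.9, 0.8, 1.8]
gripper_width: 42.9
```

Run:
```python
from h import *
print(env.state()['force'])
d=shot('wrist','w8');s=shot('scene','s8')
a=cv2.imread('pics/w8.png');b=cv2.imread('pics/s8.png')
cv2.imwrite('pics/c10.png',np.hstack([cv2.resize(a[130:384,120:400],(400,363)),cv2.resize(b[170:352,200:400],(400,363),interpolation=2)]))
```

```text
[0.93942413 0.8205947  1.77245799]
```

View pics/c10.png

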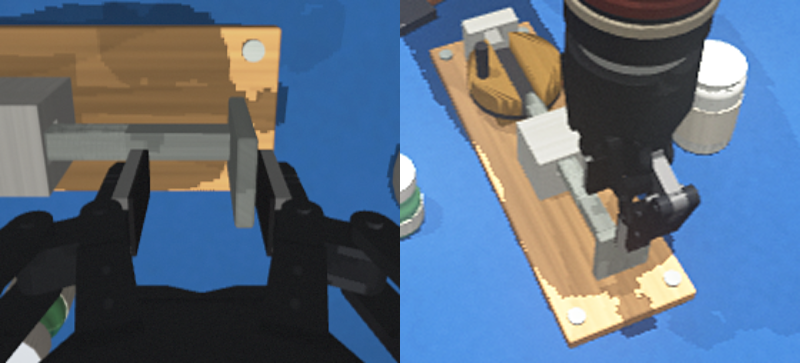

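>>> jog_arm --series "0.5 -0.004 0 -0.002 0; 0.5 -0.009 0 -0.004 0; 0.5 -0.014 -0.0005 -0.004 0; 0.5 -0.019 -0.0005 -0.004 0; 0.5 -0.024 -0.001 -0.004 0; 0.5 -0.029 -0.001 -0.004 0; 0.5 -0.034 -0.001 -0.004 0; 0.5 -0.039 -0.0015 -0.004 0; 0.5 -0.044 -0.0015 -0.004 0; 0.5 -0.049 -0.0015 -0.004 0"

```text
time_s: 11.4
eef_pos: [683.6, 114.8, 37.1]
eef_rot: [0.0, 0.695, 0.719, -0.0]
force: [2.0, -1.0, -1.2]
gripper_width: 42.8
```

>>> jog_arm --series "0.5 -0.004 0 0 0; 0.5 -0.008 0 0 0; 0.5 -0.012 -0.0005 0 0; 0.5 -0.016 -0.0005 0 0; 0.5 -0.02 -0.0005 0 0; 0.5 -0.023 -0.001 0 0; 0.5 -0.026 -0.001 0 0; 0.5 -0.028 -0.001 0 0; 0.5 -0.03 -0.001 0 0; 0.5 -0.03 -0.001 0 0"

```text
time_s: 12.4
eef_pos: [653.6, 114.1, 37.0]
eef_rot: [-0.0, 0.695, 0.719, -0.0]
force: [1.4, -0.2, 0.3]
gripper_width: 42.5
```

Smooth, with about 2 N. Last millimetres in 1 mm steps, until the stop shows in the force.

>>> jog_arm --series "0.5 -0.001 0 0 0; 0.5 -0.002 0 0 0; 0.5 -0.003 0 0 0; 0.5 -0.004 0 0 0; 0.5 -0.004 0 0 0"

```text
time_s: 12.9
eef_pos: [649.8, 114.0, 37.0]
eef_rot: [-0.0, 0.695, 0.719, -0.0]
force: [0.6, -1.0, 0.2]
gripper_width: 42.4
```

>>> jog_arm --series "0.5 -0.0005 0 0 0; 0.5 -0.001 0 0 0; 0.5 -0.0015 0 0 0; 0.5 -0.0015 0 0 0"

```text
time_s: 13.3
eef_pos: [648.4, 114.0, 37.0]
eef_rot: [-0.0, 0.695, 0.719, -0.0]
force: [1.5, -0.6, 0.7]
gripper_width: 42.6
```

>>> jog_arm --series "0.5 -0.0005 0 0 0; 0.5 -0.001 0 0 0; 0.5 -0.0015 0 0 0; 0.5 -0.002 0 0 0; 0.5 -0.002 0 0 0"

```text
time_s: 13.8
eef_pos: [647.9, 114.0, 37.0]
eef_rot: [0.001, 0.695, 0.719, 0.001]
force: [8.7, -1.2, -4.8]
gripper_width: 43.0
```

>>> jog_arm --series "0.5 0.004 0 0 0; 0.5 0.01 0 0 0; 0.5 0.012 0 0.02 0; 0.5 0.012 0 0.06 0; 0.5 0.012 0 0.1 0; 0.5 0.0 -0.04 0.12 0; 0.5 -0.03 -0.08 0.13 0; 0.5 -0.06 -0.12 0.14 0; 0.5 -0.09 -0.16 0.15 0; 0.5 -0.12 -0.2 0.16 0"

```text
time_s: 14.8
eef_pos: [527.3, -83.8, 196.6]
eef_rot: [-0.0, 0.694, 0.72, -0.0]
force: [0.7, -1.3, 0.5]
gripper_width: 42.9
```

>>> jog_arm --series "0.5 -0.03 -0.04 0 0; 0.5 -0.06 -0.08 0 0; 0.5 -0.09 -0.12 0 0; 0.5 -0.12 -0.16 0 0; 0.5 -0.15 -0.2 0 0; 0.5 -0.17 -0.24 0 0; 0.5 -0.17 -0.24 0 0; 0.5 -0.17 -0.24 0 0"

```text
time_s: 15.6
eef_pos: [358.3, -323.2, 196.1]
eef_rot: [-0.0, 0.696, 0.718, 0.0]
force: [-0.3, -0.0, -0.4]
gripper_width: 42.8
```

Run:
```python
from h import *
print(env.state()['eef_pos'],env.state()['force'])
s=shot('scene','s9');t=shot('top','t9')
b=cv2.imread('pics/s9.png');a=cv2.imread('pics/t9.png')
cv2.imwrite('pics/c11.png',np.hstack([cv2.resize(a[0:384,100:400],(400,512)),cv2.resize(b[110:350,160:348],(400,512),interpolation=2)]))
```

```text
[ 358.27016221 -323.18625142  196.11239399] [-0.30585399 -0.02482075 -0.36185937]
```

View pics/c11.png

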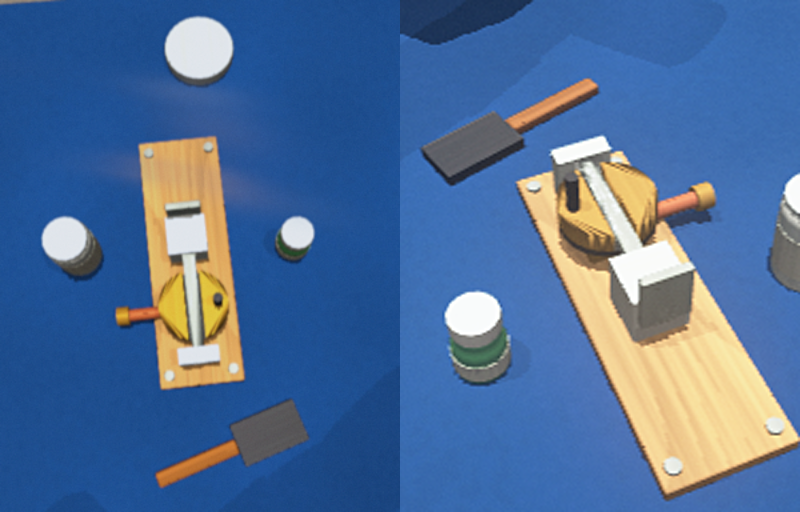

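The view shows the tab against the guide block, the bar through the slot into the keeper, and the bystanders where they were.

```bash
python3 -c "
from plant import env
print(env.job_done())"
```

```text
the job is handed in; nothing more can be done
None
```

The gas valve is locked, and I handed the job in at about 15.7 s of the 51 s allowed.

- **Disc:** I pushed the pin sideways with shut fingertips until the slot lined up. The wrist view then gave 0.00 rad, and the scene view gave −0.04 and +0.02 on the two slot edges.
- **Bar:** I pushed the tab with one pad, the fingers half open around the tab and nothing pinched. It slid with about 2 N. It met the rigid stop at TCP x 647.9 mm, which matches the position I had worked out for fully home, and the force rose to about 9 N.
- **Last pictures:** The tab is against the guide block and the bar runs through the slot into the keeper. By eye, the jar, tin and paddle are where they were. The arm is well clear, with no significant force on it.

Two things went differently from plan:

- **Tool length:** The fingertips sit about 24 mm above the reported TCP when shut, and about 31 mm when half open. Because of this my first pass at the pin went over its top without touching anything. I checked the offset in two camera views and corrected for it.
- **Pictures:** I viewed 13 against the budget of 10, partly to settle that offset.

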